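# Switch on the homework table in order

### The arm

A 7-joint arm with a two-finger parallel gripper is mounted at the origin on the work surface. World frame = base frame: x ahead of the robot, y to its left, z up, the work surface at z = 0. Lengths are in m, angles in rad, forces in N, time in s.
With the tool pointing down it reaches from about 0.4 to 0.85 m from the base axis. Payload 4.5 kg.
Tool frame: the origin (TCP) lies between the finger pads; the fingertips stand 11 mm ahead of it and the grasp point (between the pads) lies 8 mm behind it (r.tip_reach is the distance from the TCP to the fingertips, in m); x points along the fingers, y is the direction in which the jaws open and shut, and the axes are right-handed (so a half turn about x gives the same grasp; the last joint's range is limited). The gripper opens to 88 mm and grips with 3 to 60 N. Pads are 18 mm wide; open, the fingers measure 123 mm over their backs; the gripper's body (75 mm by 187 mm) begins 45 mm behind the grasp point.
Start: joints at [1.291, 0.689, -0.195, 1.565, 0.157, 0.902, -0.215], TCP at [0.193, -0.594, 0.25] pointing down, gripper open.
Joint ranges: [-3.01, 3.01], [-0.46, 2.08], [-1.47, 1.51], [0.13, 2.56], [-1, 4.14], [0.04, 2.09], [-2.66, 2.66]. Speed limits (rad/s): [2.57, 2.57, 3.14, 3.14, 3.14, 3.14, 3.14].

### API

Orientations are given as a unit quaternion [x, y, z, w].
In Python, from plant import r gives the robot as it stands.
- The arm moves only by the tool drive_tool, never from a script. Its argument "deltas" is a list of rows, each a list of 3 entries, a list of its own where there are three numbers: the turn, a rotation vector about the tool's x, y, z in degrees, then the shift along the tool's x, y, z in cm, then the finger opening in cm, from 0 to 8.81. A call has 1 to 12 rows; each row shifts and turns the commanded pose from where the row before left it, along the tool's axes as they then stand; what a row does not reach is not made up. A row lasts 1/12 s, in which the tool goes at most 41.7 mm and 7.16 degrees, less where a joint would pass 70% of its speed; a pose out of reach is approached as far as the arm can. A call is refused whole if a number of a shift passes 4.17 or a number of a turn 7.16, either way. A call with a gripper value outside its range is refused whole. The fingers move at their own pace and stop on an object; "force" is the grip in N (left out, the last holds). Time passes only in rows, so rows that do not move let the fingers close. It gives the time, the measured TCP pose, the force and the opening at its end, in the units of the state.
- r.get_state(): the state, without advancing time (a new reading comes with each control period).
- r.snapshot(name): name is "scene" or "top" or "wrist"; returns a dict with "color" (384x512x3 uint8, red, green, blue), "fov_y" (degrees; the focal length in pixels is half the picture's height over the tangent of half this angle, whatever the lens; pixels are square), "cx", "cy" (the principal point, pixels), "k1" (the pictures are not rectified: a ray, as slopes to the right and down, at radius r is drawn at 1 + k1 r^2 times it, then the intrinsics apply), "extrinsics" (4x4, takes a point from world to camera coordinates); the wrist camera has in their place "tool_from_camera" (4x4, takes a point from camera to tool coordinates, whose origin is the TCP and whose axes are the tool frame's). Camera axes: x right, y up, looking along -z (the intrinsics and any distortion apply to the point x, -y, -z); pixel columns grow to the right and rows downward; lengths in m; the calibration is good to about 2 mm. A picture is of the moment at which its call begins: read the wrist's pose just before it. There is no depth.
- r.finish_job(): hands the job in, once; it reports no verdict.
The state is a dict: "clock": time; "q": joint angles; "qd": joint speeds; "joint_torque": joint torques, N m; "tool_pos": TCP position; "eef_rot": TCP orientation; "contact_force": force on the tool from outside, world axes, zero at the start; "moment": the same for the moment, N m; "opening": opening from 0.0 (shut) to 1.0 (fully open).
Only numpy, scipy, OpenCV 4.12 (cv2) and the standard library are available. Lean on these libraries where they do the work, as an engineer would, in place of code of your own. Each camera call takes 0.05 s, during which the arm holds its last target. There are 200 camera calls.

### The job

Switch on the homework table from its loose rocker switches: with a fingertip press the white-dot end of the red one (main power) fully down, then the yellow one (lamp), then the blue one (tablet charger), so that each stays on. Leave the green one (speaker) off. Do not pick up or shove any switch, and leave the other things on the table where they are.

Things in the scene. Friction and masses are not known exactly. Their poses are not given: they have to be found in the camera images.
- switch_red: red switch (main power): a loose white housing 92 x 60 x 22 mm (x, y, z), 0.3 to 0.5 kg, standing on rubber feet, with one red rocker 60 x 40 x 8 mm on top. Origin: centre of the underside, on the table; x runs along the housing and the rocker, z up. The rocker pivots about a line along y, 31 mm above the table over the origin; its white dot is at the -x end
- rocker_red (a joint): red rocker, rad: 0 = off (dot end up, tilted 0.2 rad), 0.4 = on (dot end fully down, tilted 0.2 rad the other way). No spring: it stays where it is left; 2 to 5 N near the dot moves it
- dot_red (a point): the white dot (16 mm across) on top of the red rocker, 22 mm from its pivot: the place to press. 39 mm above the table when off, 31 mm when on; it moves with the rocker
- switch_yellow: yellow switch (desk lamp): a loose white housing 92 x 60 x 22 mm (x, y, z), 0.3 to 0.5 kg, standing on rubber feet, with one yellow rocker 60 x 40 x 8 mm on top. Origin: centre of the underside, on the table; x runs along the housing and the rocker, z up. The rocker pivots about a line along y, 31 mm above the table over the origin; its white dot is at the -x end
- rocker_yellow (a joint): yellow rocker, rad: 0 = off (dot end up, tilted 0.2 rad), 0.4 = on (dot end fully down, tilted 0.2 rad the other way). No spring: it stays where it is left; 2 to 5 N near the dot moves it
- dot_yellow (a point): the white dot (16 mm across) on top of the yellow rocker, 22 mm from its pivot: the place to press. 39 mm above the table when off, 31 mm when on; it moves with the rocker
- switch_blue: blue switch (tablet charger): a loose white housing 92 x 60 x 22 mm (x, y, z), 0.3 to 0.5 kg, standing on rubber feet, with one blue rocker 60 x 40 x 8 mm on top. Origin: centre of the underside, on the table; x runs along the housing and the rocker, z up. The rocker pivots about a line along y, 31 mm above the table over the origin; its white dot is at the -x end
- rocker_blue (a joint): blue rocker, rad: 0 = off (dot end up, tilted 0.2 rad), 0.4 = on (dot end fully down, tilted 0.2 rad the other way). No spring: it stays where it is left; 2 to 5 N near the dot moves it
- dot_blue (a point): the white dot (16 mm across) on top of the blue rocker, 22 mm from its pivot: the place to press. 39 mm above the table when off, 31 mm when on; it moves with the rocker
- switch_green: green switch (speaker): a loose white housing 92 x 60 x 22 mm (x, y, z), 0.3 to 0.5 kg, standing on rubber feet, with one green rocker 60 x 40 x 8 mm on top. Origin: centre of the underside, on the table; x runs along the housing and the rocker, z up. The rocker pivots about a line along y, 31 mm above the table over the origin; its white dot is at the -x end
- rocker_green (a joint): green rocker, rad: 0 = off (dot end up, tilted 0.2 rad), 0.4 = on (dot end fully down, tilted 0.2 rad the other way). No spring: it stays where it is left; 2 to 5 N near the dot moves it
- dot_green (a point): the white dot (16 mm across) on top of the green rocker, 22 mm from its pivot: the place to press. 39 mm above the table when off, 31 mm when on; it moves with the rocker
- glue_stick: bystander: upright orange glue stick with white cap, 29 mm across, 75 mm tall; origin at the centre of its underside
- eraser: bystander: blue and white eraser, 44 x 22 x 12 mm; origin at its underside
- sharpener: bystander: clear pencil sharpener with red top, 34 x 26 x 32 mm; origin at its underside
- stapler: bystander: red and black stapler, 130 mm long (its x), 34 mm wide, 54 mm tall; origin at its underside
- ruler: bystander: wooden ruler lying flat, 300 mm (its x) x 32 x 5 mm; origin at its underside
- mug: bystander: blue ceramic mug, 80 mm across, 90 mm tall, handle at its +y; origin at its underside

How it is judged:
On the way, in this order (a step that is already met when the one before it is completed fails the run):
1. the red rocker is pressed fully down at its dot end by the fingers (value of joint rocker_red above 0.32 rad and contact force between the fingers and switch_red above 0.3 N), for 0.05 s.
2. the yellow rocker is pressed fully down at its dot end by the fingers (value of joint rocker_yellow above 0.32 rad and contact force between the fingers and switch_yellow above 0.3 N), for 0.05 s.
3. the blue rocker is pressed fully down at its dot end by the fingers (value of joint rocker_blue above 0.32 rad and contact force between the fingers and switch_blue above 0.3 N), for 0.05 s.
At the end, for the whole second after the job is handed in: The red, yellow and blue rockers are on (above 0.32 of 0.40 rad) and the green one is off (below 0.2 rad); every switch stands at rest on the table within 25 mm of where it started, and the bystanders are within 25 mm of where they started (value of joint each of rocker_red, rocker_yellow, rocker_blue above 0.32 rad and value of joint rocker_green below 0.2 rad and distance of each of switch_red, switch_yellow, switch_blue, switch_green, glue_stick, eraser, sharpener, stapler, ruler, mug from where it was at the start of the episode below 0.025 m and height (world z) of each of switch_red, switch_yellow, switch_blue, switch_green below 0.008 m and linear speed of each of switch_red, switch_yellow, switch_blue, switch_green below 0.02 m/s); the robot touches nothing.
It fails at once if the yellow is switched on before the red is on, or the blue before the yellow is on ((value of joint rocker_yellow above 0.2 rad and value of joint rocker_red below 0.32 rad) or (value of joint rocker_blue above 0.2 rad and value of joint rocker_yellow below 0.32 rad)).
It fails at once if the green switch is pressed on (value of joint rocker_green above 0.2 rad).
It fails at once if a switch is lifted (8 mm) (height (world z) of any of switch_red, switch_yellow, switch_blue, switch_green above 0.008 m).
It fails at once if a switch is shoved more than 25 mm (distance of any of switch_red, switch_yellow, switch_blue, switch_green from where it was at the start of the episode above 0.025 m).
It fails at once if another thing is moved more than 25 mm or tipped over (distance of any of glue_stick, eraser, sharpener, stapler, ruler, mug from where it was at the start of the episode above 0.025 m or angle between any of glue_stick, eraser, sharpener, stapler, ruler, mug's own z axis and vertical above 0.5 rad).
It also fails if it takes over 48 s, if anything falls off the work surface, if the arm or the gripper's body presses on something with over 40 N, if the wrist force passes 120 N, or if a joint passes its speed limit or range.

## Working session

There is one attempt and no reset: what is moved stays moved. The work goes in short steps, Python scripts to look and compute and a tool call to move; the robot and the scene stay as the last step left them, time stands still between calls to the robot, and variables do not carry over. Pictures are saved under pics/ and viewed, about 8 in all and at most 12, crops included, and the job is handed in when it is done.

Besides the shell and the picture viewer there is one more tool, called after "Request:" by a JSON object that holds its "api" and its "payload", one argument or row to a line. drive_tool: Moves the arm, as the interface text tells. Its arguments: {"type":"object","properties":{"deltas":{"type":"array","items":{"type":"array"}},"force":{"type":"number"}},"required":["deltas"]}

```bash
mkdir -p pics; ls
python3 - <<'E'
from plant import r
import cv2,numpy as np
s=r.get_state();print(s['clock'],s['tool_pos'],s['eef_rot'],s['opening'],s['contact_force'],r.tip_reach)
for n in['top','scene']:
    d=r.snapshot(n);cv2.imwrite(f'pics/{n}0.png',d['color'][:,:,::-1]);print(n,d['fov_y'],d['cx'],d['cy'],d['k1'],np.round(d['extrinsics'],3).tolist())
    np.save(f'{n}0.npy',d,allow_pickle=True)
E
```

```text
pics
0.0 [ 0.19264537 -0.59392335  0.24891136] [-0.69825511 -0.11114402  0.6985785  -0.10988581] 1.000301871279899 [-0.30447791 -0.30843153  0.36003399] 0.011
top 56.17432540255713 261.52439407132493 195.30550181706877 -0.04875103009094398 [[-0.012, -1.0, -0.005, -0.008], [0.998, -0.013, 0.059, -0.563], [-0.059, -0.004, 0.998, -1.137], [0.0, 0.0, 0.0, 1.0]]
scene 54.27553147730201 255.03034585458167 193.29479551716403 -0.06791320911500923 [[-0.76, 0.649, 0.007, 0.404], [-0.518, -0.613, 0.597, 0.258], [0.392, 0.45, 0.802, -1.213], [0.0, 0.0, 0.0, 1.0]]
```

View pics/top0.png

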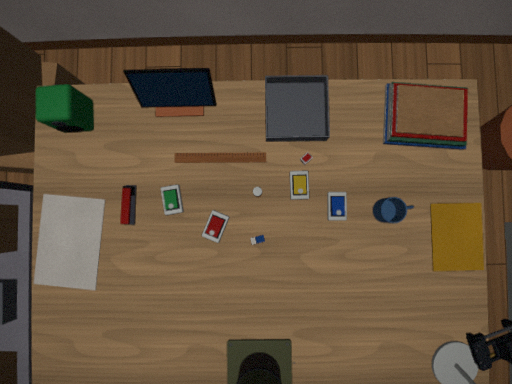

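View pics/scene0.png

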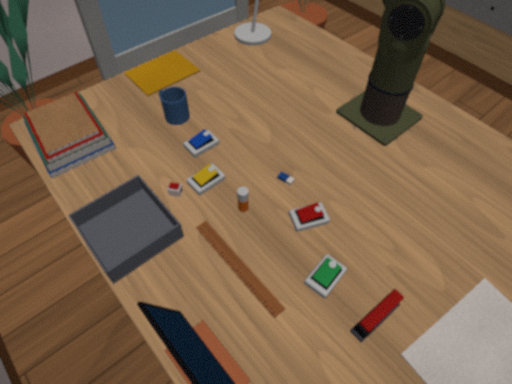

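The top view (x up, y left) shows red at (215,227), yellow (299,185), blue (337,206) and green (171,199). The dots are at the lower ends of the rockers. The glue stick is at (257,191), and the arm is at lower right beside the lamp.

```bash
cat > h.py <<'E'
import numpy as np,cv2
def K(d):
    f=d['color'].shape[0]/2/np.tan(np.radians(d['fov_y']/2));return f
def ray(d,uv,cam2w=None):
    f=K(d);p=np.array([(uv[0]-d['cx'])/f,(uv[1]-d['cy'])/f]);q=p.copy()
    for _ in range(20): q=p/(1+d['k1']*(q@q))
    T=np.linalg.inv(d['extrinsics']) if cam2w is None else cam2w
    return T[:3,3],T[:3,:3]@np.array([q[0],-q[1],-1])
def onz(d,uv,z,c=None):
    o,v=ray(d,uv,c);return o+v*(z-o[2])/v[2]
R={'red':[(0,8),(172,180)],'yellow':[(22,33)],'blue':[(108,125)],'green':[(50,85)]}
def find(d,name,near,rad=25):
    """rocker contour hull centre, dot centroid (pixels)"""
    im=d['color'];h=cv2.cvtColor(im,cv2.COLOR_RGB2HSV);m=np.zeros(im.shape[:2],np.uint8)
    for a,b in R[name]: m|=cv2.inRange(h,(a,150,60),(b,255,255))
    g=np.zeros_like(m);cv2.circle(g,near,rad,255,-1);m&=g
    cs,_=cv2.findContours(m,cv2.RETR_EXTERNAL,cv2.CHAIN_APPROX_NONE)
    hull=cv2.convexHull(max(cs,key=cv2.contourArea))
    H=np.zeros_like(m);cv2.drawContours(H,[hull],-1,255,-1)
    w=np.where(H>0,255-h[...,1].astype(float),0);w[w<110]=0
    M=cv2.moments(H);c=(M['m10']/M['m00'],M['m01']/M['m00'])
    y,x=np.nonzero(w);W=w[y,x]
    return c,(np.average(x,weights=W),np.average(y,weights=W)) if len(x) else None,len(x),cv2.minAreaRect(hull)
E
python3 - <<'E'
from h import *
P={'top':{'red':(215,227),'yellow':(299,185),'blue':(337,206),'green':(171,199)},'scene':{'red':(310,215),'yellow':(206,179),'blue':(201,142),'green':(326,274)}}
for n in P:
    d=np.load(n+'0.npy',allow_pickle=True).item()
    for k,p in P[n].items():
        c,t,N,r=find(d,k,p,22)
        C=onz(d,c,.035);D=onz(d,t,.039)
        v=D-C;print(n,k,np.round(c,1),np.round(t,1),N,'C',C[:2].round(4),'D',D[:2].round(4),'len',np.hypot(*v[:2]).round(4),'ang',np.degrees(np.arctan2(v[1],v[0])).round(1),np.round(r[1]+(r[2],),1))
d=np.load('top0.npy',allow_pickle=True).item()
cv2.imwrite('pics/crop.png',cv2.resize(d['color'][140:260,110:420,::-1],None,fx=2.5,fy=2.5,interpolation=cv2.INTER_CUBIC))
E
```

```text
top red [214.5 225.9] [211.9 230.3] 41 C [0.467  0.1339] D [0.4535 0.1416] len 0.0156 ang 150.1 [12.3 18.8 23.2]
top yellow [299.5 184.2] [300.4 188.7] 41 C [ 0.5952 -0.1355] D [ 0.5807 -0.1378] len 0.0147 ang -171.0 [18.4 12.4 86.2]
top blue [337.5 205.5] [338.4 211.9] 30 C [ 0.5264 -0.2545] D [ 0.5059 -0.2558] len 0.0205 ang -176.3 [17. 11. 90.]
top green [170.4 199.1] [169.9 204.2] 43 C [0.553  0.2734] D [0.5367 0.2739] len 0.0164 ang 178.4 [17.4 11.3 81.9]
scene red [309.3 212.8] [315.  210.1] 49 C [0.4704 0.1372] D [0.4559 0.1425] len 0.0154 ang 159.8 [14.5 22.8 69.4]
scene yellow [204.7 174.7] [209.7 170.1] 37 C [ 0.5979 -0.1323] D [ 0.5797 -0.1339] len 0.0183 ang -175.0 [13.4 21.9 51.3]
scene blue [200.  139.2] [203.5 135. ] 28 C [ 0.5296 -0.2502] D [ 0.5139 -0.2541] len 0.0162 ang -166.3 [10.7 19.8 54.5]
scene green [326.5 272.6] [330.8 265.6] 71 C [0.5566 0.2772] D [0.5382 0.2724] len 0.0191 ang -165.6 [16.9 24.6 37.9]
```

View pics/crop.png

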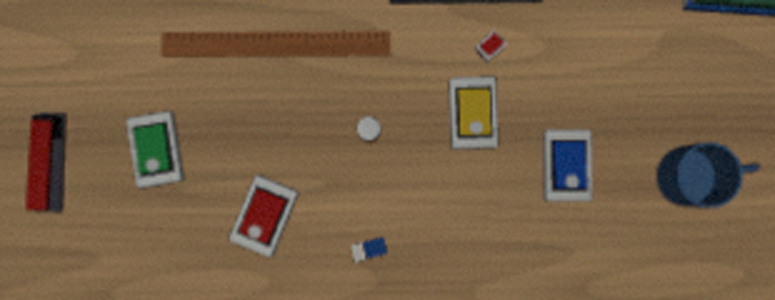

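Dot targets are roughly red (0.451,0.143), yellow (0.576,-0.136) and blue (0.507,-0.254). First I square the tool to the world (+18° about tool x), shut the fingers and move +x away from the lamp.

Request:
{"api": "drive_tool", "payload": {
  "deltas": [
    [[6,0,0],[0,0,0],0],
    [[6,0,0],[0,0,0],0],
    [[6,0,0],[0,0,0],0],
    [[0,0,0],[0,0,-3.5],0],
    [[0,0,0],[0,0,-3.5],0],
    [[0,0,0],[0,0,-3.5],0],
    [[0,0,0],[0,-2,-3],0],
    [[0,0,0],[0,-2.5,-3],0],
    [[0,0,0],[0,-2.5,-3],0],
    [[0,0,0],[0,-3.5,0],0],
    [[0,0,0],[0,-3.5,0],0],
    [[0,0,0],[0,-3.5,0],0]
  ]
}}

```text
clock: 1.1
tool_pos: [0.3882, -0.4174, 0.2491]
eef_rot: [-0.707, -0.001, 0.707, 0.0]
contact_force: [0.3, 0.2, -0.1]
opening: 0.119
```

Request:
{"api": "drive_tool", "payload": {
  "deltas": [
    [[0,0,0],[0,-3.5,-0.5],0],
    [[0,0,0],[0,-3.5,-0.5],0],
    [[0,0,0],[0,-3.5,-0.5],0],
    [[0,0,0],[0,-3.5,-0.5],0],
    [[0,0,0],[0,-3.5,-0.5],0],
    [[0,0,0],[0,-3.5,-0.5],0],
    [[0,0,0],[0,-3.5,-0.5],0],
    [[0,0,0],[0,-3.5,-0.5],0],
    [[0,0,0],[0,-3.5,-0.5],0],
    [[0,0,0],[0,-3.5,-0.5],0],
    [[0,0,0],[0,-3.5,-0.5],0],
    [[0,0,0],[0,0,0],0]
  ]
}}

```text
clock: 2.1
tool_pos: [0.4443, -0.0264, 0.2497]
eef_rot: [0.708, 0.006, -0.707, 0.003]
contact_force: [0.4, -0.3, 0.6]
opening: 0.006
```

Run:
```python
from plant import r
from h import *
from scipy.spatial.transform import Rotation as Ro
s=r.get_state();d=r.snapshot('wrist');np.save('w1.npy',d,allow_pickle=True)
print(s['tool_pos'],s['opening'],d['fov_y'],np.round(d['tool_from_camera'],3).tolist())
cv2.imwrite('pics/w1.png',d['color'][:,:,::-1]);np.save('s1.npy',s,allow_pickle=True)
```

```text
[ 0.44430865 -0.02640891  0.24966155] 0.006472770827286392 67.90893476975866 [[0.0, 0.304, -0.953, -0.136], [1.0, 0.0, 0.0, 0.001], [0.0, -0.953, -0.304, -0.08], [0.0, 0.0, 0.0, 1.0]]
```

View pics/w1.png

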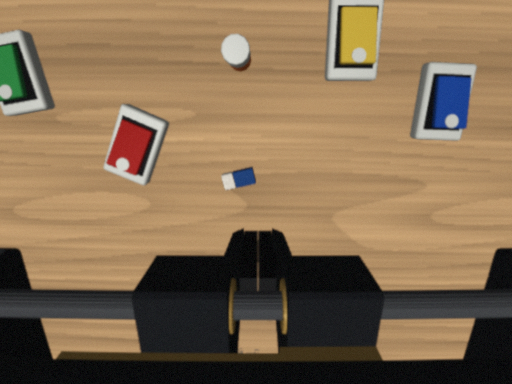

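The wrist view shows all four dots: red (122,164), yellow (359,55), blue (452,121) and green (5,92). The fingers are shut at (258,240).

Run:
```python
from h import *
from scipy.spatial.transform import Rotation as Ro
d=np.load('w1.npy',allow_pickle=True).item();s=np.load('s1.npy',allow_pickle=True).item()
T=np.eye(4);T[:3,:3]=Ro.from_quat(s['eef_rot']).as_matrix();T[:3,3]=s['tool_pos'];T=T@d['tool_from_camera']
for k,p in {'red':(133,148),'yellow':(358,35),'blue':(451,101)}.items():
    c,t,N,q=find(d,k,p,38)
    C=onz(d,c,.035,T);D=onz(d,t,.039,T);print(k,np.round(c),np.round(t),N,C[:2].round(4),D[:2].round(4),'axis deg',np.degrees(np.arctan2(*(D-C)[1::-1])).round(1))
```

```text
red [130. 146.] [122. 161.] 190 [0.4681 0.1319] [0.4507 0.1418] axis deg 150.4
yellow [357.  35.] [359.  52.] 261 [ 0.5951 -0.1357] [ 0.5771 -0.1382] axis deg -172.0
blue [451. 102.] [452. 120.] 212 [ 0.5264 -0.255 ] [ 0.5057 -0.2584] axis deg -170.5
```

Request:
{"api": "drive_tool", "payload": {
  "deltas": [
    [[0,0,0],[0,-3.5,-0.6],0],
    [[0,0,0],[0,-3.5,0],0],
    [[0,0,0],[0,-3.5,0],0],
    [[0,0,0],[0,-3.5,0],0],
    [[0,0,0],[0,-2.8,0],0],
    [[6.5,0,0],[0,0,0],0],
    [[6.5,0,0],[2.5,0,0],0],
    [[6.5,0,0],[3,0,0],0],
    [[6.5,0,0],[3,0,0],0],
    [[0,0,0],[3,0,0],0],
    [[0,0,0],[3,0,0],0],
    [[0,0,0],[0,0,0],0]
  ]
}}

```text
clock: 3.15
tool_pos: [0.4468, 0.1313, 0.1005]
eef_rot: [-0.686, 0.162, 0.691, 0.158]
contact_force: [-0.1, 0.4, -0.6]
opening: 0.011
```

Request:
{"api": "drive_tool", "payload": {
  "deltas": [
    [[0,0,0],[0,-1.1,0.2],0],
    [[0,0,0],[2,0,0],0],
    [[0,0,0],[2,0,0],0],
    [[0,0,0],[0,0,0],0]
  ]
}}

```text
clock: 3.48
tool_pos: [0.4527, 0.1448, 0.0645]
eef_rot: [-0.689, 0.159, 0.689, 0.159]
contact_force: [-0.2, -0.9, -0.4]
opening: 0.008
```

Request:
{"api": "drive_tool", "payload": {
  "deltas": [
    [[0,0,0],[0.4,0.4,0.1],0],
    [[0,0,0],[0.4,0,0],0],
    [[0,0,0],[0.3,0,0],0],
    [[0,0,0],[0.3,0,0],0],
    [[0,0,0],[0.2,0,0],0],
    [[0,0,0],[0,0,0],0]
  ]
}}

```text
clock: 3.98
tool_pos: [0.4497, 0.1413, 0.0488]
eef_rot: [0.689, -0.159, -0.689, -0.159]
contact_force: [0.2, 0.1, 0.2]
opening: 0.005
```

Request:
{"api": "drive_tool", "payload": {
  "deltas": [
    [[0,0,0],[0.2,0,0],0],
    [[0,0,0],[0.2,0,0],0],
    [[0,0,0],[0.2,0,0],0],
    [[0,0,0],[0,0,0],0]
  ]
}}

```text
clock: 4.32
tool_pos: [0.449, 0.1415, 0.044]
eef_rot: [-0.689, 0.159, 0.689, 0.159]
contact_force: [-3.6, 1.3, 18.4]
opening: -0.001
```

Request:
{"api": "drive_tool", "payload": {
  "deltas": [
    [[0,0,0],[0.1,0,0],0],
    [[0,0,0],[0.1,0,0],0],
    [[0,0,0],[0,0,0],0]
  ]
}}

```text
clock: 4.57
tool_pos: [0.449, 0.1415, 0.0436]
eef_rot: [0.689, -0.158, -0.689, -0.16]
contact_force: [-5.6, 1.1, 37.7]
opening: 0.004
```

It is on a hard stop at a tip height of 32.6 mm. I lift and check.

Request:
{"api": "drive_tool", "payload": {
  "deltas": [
    [[0,0,0],[-0.5,0,0],0],
    [[0,0,0],[-2,0,0],0],
    [[-6.5,0,0],[-4,0,0],0],
    [[-6.5,0,0],[-4,0,0],0],
    [[-6.5,0,0],[-3,0,0],0],
    [[-6.5,0,0],[0,0,0],0],
    [[0,0,0],[0,2,0],0],
    [[0,0,0],[0,3,0],0],
    [[0,0,0],[0,3,0],0],
    [[0,0,0],[0,0,0],0],
    [[0,0,0],[0,0,0],0]
  ]
}}

```text
clock: 5.48
tool_pos: [0.4494, 0.059, 0.1757]
eef_rot: [-0.707, 0.002, 0.707, 0.001]
contact_force: [0.4, 1.8, 0.3]
opening: 0.003
```

Run:
```python
from plant import r
from h import *
s=r.get_state();d=r.snapshot('wrist');e=r.snapshot('scene')
print(s['tool_pos'],s['eef_rot'])
np.save('w2.npy',d,allow_pickle=True);np.save('s2.npy',s,allow_pickle=True)
b=cv2.resize(e['color'][120:310,170:370],(404,384),interpolation=cv2.INTER_CUBIC)
a=np.load('scene0.npy',allow_pickle=True).item()['color'];a=cv2.resize(a[120:310,170:370],(404,384),interpolation=cv2.INTER_CUBIC)
w=d['color'];o=np.hstack([a,b]);cv2.imwrite('pics/c2.png',o[:,:800,::-1]);cv2.imwrite('pics/w2.png',w[:,:,::-1])
```

```text
[0.44940933 0.05898642 0.17565385] [-0.70698817  0.00201437  0.70722131  0.00129557]
```

View pics/c2.png

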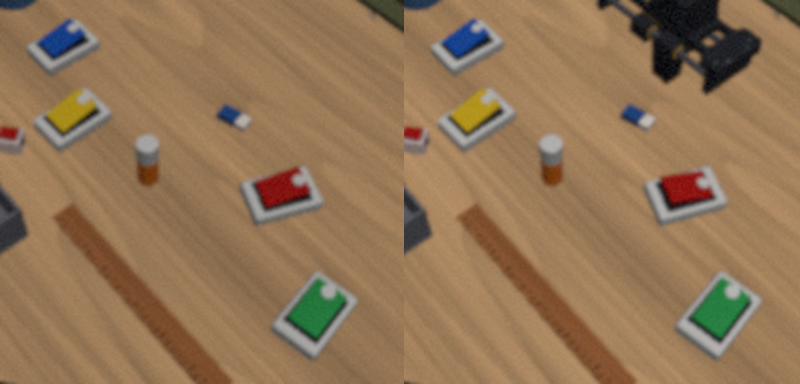

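View pics/w2.png

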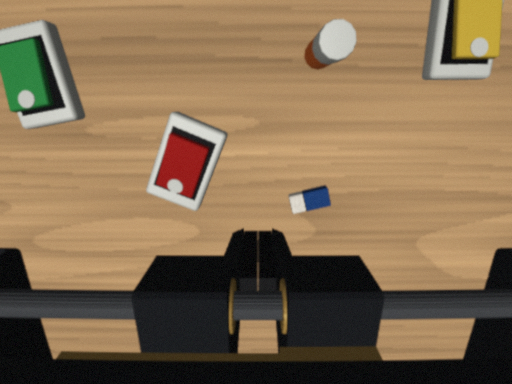

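Red is on: its dark gap has moved to the far side, and nothing has shifted (housing at (187,160) in the wrist view). Next is yellow.

Request:
{"api": "drive_tool", "payload": {
  "deltas": [
    [[0,0,0],[0,2.5,-1.5],0],
    [[0,0,0],[0,2.8,-1.8],0],
    [[0,0,0],[0,2.8,-1.8],0],
    [[0,0,0],[0,2.8,-1.8],0],
    [[0,0,0],[0,2.8,-1.8],0],
    [[0,0,0],[0,2.5,-1.6],0],
    [[0,0,0],[0,2,-1.4],0],
    [[0,0,0],[0,1.5,-1],0],
    [[-4,0,0],[0,0,0],0],
    [[0,0,0],[0,0,0],0],
    [[0,0,0],[0,0,0],0]
  ]
}}

```text
clock: 6.5
tool_pos: [0.5767, -0.1341, 0.1754]
eef_rot: [-0.707, -0.025, 0.707, -0.024]
contact_force: [-0.1, 0.2, 0.0]
opening: 0.007
```

Now y needs +0.4 cm, then down to TCP ≈ 0.053.

Request:
{"api": "drive_tool", "payload": {
  "deltas": [
    [[0,0,0],[0,0.4,0],0],
    [[0,0,0],[3,0,0],0],
    [[0,0,0],[3,0,0],0],
    [[0,0,0],[3,0,0],0],
    [[0,0,0],[2,0,0],0],
    [[0,0,0],[1.2,0,0],0],
    [[0,0,0],[0,0,0],0],
    [[0,0,0],[0,0,0],0]
  ]
}}

```text
clock: 7.17
tool_pos: [0.5769, -0.1395, 0.0539]
eef_rot: [-0.707, -0.025, 0.707, -0.025]
contact_force: [0.3, -1.0, 0.3]
opening: 0.007
```

Request:
{"api": "drive_tool", "payload": {
  "deltas": [
    [[0,0,0],[0.3,0,0],0],
    [[0,0,0],[0.3,0,0],0],
    [[0,0,0],[0.2,0,0],0],
    [[0,0,0],[0.2,0,0],0],
    [[0,0,0],[0.2,0,0],0],
    [[0,0,0],[0,0,0],0]
  ]
}}

```text
clock: 7.67
tool_pos: [0.577, -0.1402, 0.0441]
eef_rot: [0.707, 0.024, -0.706, 0.025]
contact_force: [-4.6, 0.8, 18.3]
opening: 0.007
```

Request:
{"api": "drive_tool", "payload": {
  "deltas": [
    [[0,0,0],[0.1,0,0],0],
    [[0,0,0],[0.1,0,0],0],
    [[0,0,0],[0,0,0],0]
  ]
}}

```text
clock: 7.92
tool_pos: [0.577, -0.1402, 0.0438]
eef_rot: [0.707, 0.024, -0.706, 0.025]
contact_force: [-9.3, 2.7, 31.3]
opening: 0.001
```

Request:
{"api": "drive_tool", "payload": {
  "deltas": [
    [[0,0,0],[-0.5,0,0],0],
    [[0,0,0],[-2,0,0],0],
    [[0,0,0],[-4,0,0],0],
    [[0,0,0],[-4,0,0],0],
    [[0,0,0],[-1,1,1],0],
    [[0,0,0],[0,2.2,1.6],0],
    [[0,0,0],[0,2.4,1.6],0],
    [[0,0,0],[0,2.4,1.6],0],
    [[0,0,0],[0,2.2,1.3],0],
    [[0,0,0],[0,1,0.8],0],
    [[0,0,0],[0,0,0],0],
    [[0,0,0],[0,0,0],0]
  ]
}}

```text
clock: 8.92
tool_pos: [0.506, -0.2568, 0.1548]
eef_rot: [0.707, 0.025, -0.706, 0.024]
contact_force: [1.0, 0.0, -0.3]
opening: 0.005
```

Run:
```python
from plant import r
from h import *
s=r.get_state();d=r.snapshot('wrist');print(s['tool_pos'])
cv2.imwrite('pics/w3.png',d['color'][:,:,::-1])
```

```text
[ 0.50596469 -0.25676211  0.15477953]
```

View pics/w3.png

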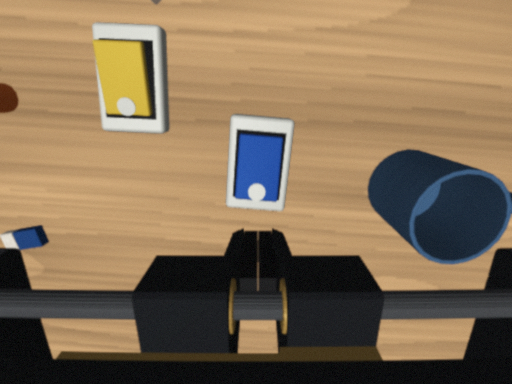

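Yellow stopped at the same height as red (tip 32.8 mm). The blue dot at (257,192) is in line with the fingers, and the mug is clear at (440,205). I descend on blue.

Request:
{"api": "drive_tool", "payload": {
  "deltas": [
    [[0,0,0],[3,0,0],0],
    [[0,0,0],[3,0,0],0],
    [[0,0,0],[2.5,0,0],0],
    [[0,0,0],[1.6,0,0],0],
    [[0,0,0],[0,0,0],0],
    [[0,0,0],[0.3,0,0],0],
    [[0,0,0],[0.3,0,0],0],
    [[0,0,0],[0.2,0,0],0],
    [[0,0,0],[0.2,0,0],0],
    [[0,0,0],[0.1,0,0],0],
    [[0,0,0],[0,0,0],0]
  ]
}}

```text
clock: 9.88
tool_pos: [0.5064, -0.2566, 0.0442]
eef_rot: [0.707, 0.025, -0.706, 0.025]
contact_force: [-1.0, 2.9, 9.0]
opening: 0.006
```

Request:
{"api": "drive_tool", "payload": {
  "deltas": [
    [[0,0,0],[0.1,0,0],0],
    [[0,0,0],[0.1,0,0],0],
    [[0,0,0],[0.1,0,0],0],
    [[0,0,0],[0,0,0],0]
  ]
}}

```text
clock: 10.22
tool_pos: [0.5065, -0.2566, 0.0436]
eef_rot: [0.708, 0.025, -0.706, 0.025]
contact_force: [-6.1, 5.6, 29.6]
opening: 0.002
```

Hard stop again at the same height. I lift, back off toward the base to see all three, and check.

Request:
{"api": "drive_tool", "payload": {
  "deltas": [
    [[0,0,0],[-0.5,0,0],0],
    [[0,0,0],[-2,0,0],0],
    [[0,0,0],[-4,0,0],0],
    [[0,0,0],[-4,0,0],0],
    [[0,0,0],[-4,0,0],0],
    [[0,0,0],[-4,-2,0.5],0],
    [[0,0,0],[-2,-3,1],0],
    [[0,0,0],[0,-3,1],0],
    [[0,0,0],[0,-3,1],0],
    [[0,0,0],[0,-3,0],0],
    [[0,0,0],[0,-2,0],0],
    [[0,0,0],[0,0,0],0]
  ]
}}

```text
clock: 11.22
tool_pos: [0.4601, -0.0967, 0.2426]
eef_rot: [0.707, 0.028, -0.706, 0.026]
contact_force: [0.3, -0.4, 0.6]
opening: 0.007
```

Run:
```python
from plant import r
from h import *
from scipy.spatial.transform import Rotation as Ro
s=r.get_state();d=r.snapshot('wrist');t=r.snapshot('top');a=np.load('top0.npy',allow_pickle=True).item()
print(s['clock'],s['tool_pos'],s['contact_force'])
cv2.imwrite('pics/w4.png',d['color'][:,:,::-1])
f=lambda x:cv2.resize(x['color'][140:260,110:420,::-1],None,fx=2.4,fy=2.4,interpolation=cv2.INTER_CUBIC)
cv2.imwrite('pics/t4.png',np.vstack([f(a),f(t)]))
```

```text
11.2167 [ 0.46008869 -0.09672652  0.24264848] [ 0.26217015 -0.3815703   0.56852691]
```

View pics/w4.png

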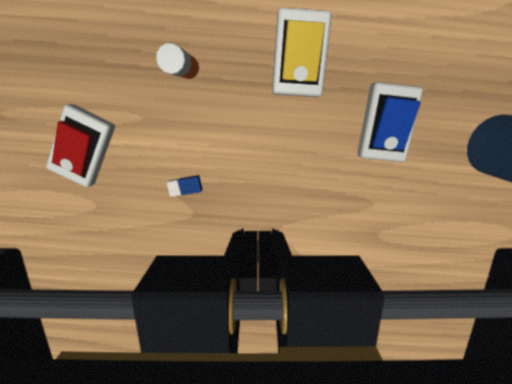

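View pics/t4.png

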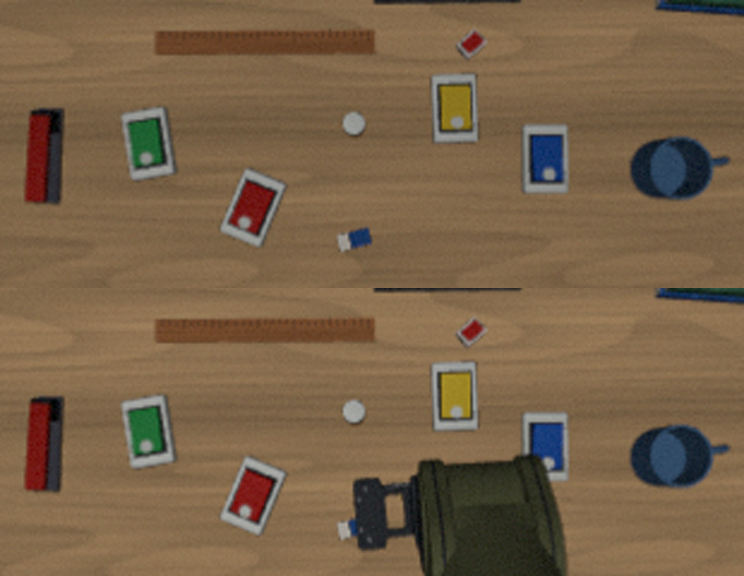

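In both views the red, yellow and blue dots now sit nearer the dot-end edge (wrist view (66,165), (301,74) and (391,143)). Green is unchanged, and nothing visible has moved. I hand in.

```bash
python3 -c "
from plant import r
print(r.finish_job())"
```

```text
the job is handed in; nothing more can be done
None
```

I pressed the white-dot ends of the red, yellow and blue rockers, in that order, with shut fingertips, and handed the job in at about 11.3 s. The hand-in gives no verdict.

- **Presses:** each rocker went down to a hard stop, with the fingertips 32.6 to 32.8 mm above the table and 30 to 38 N on the tool.
- **Red:** confirmed on in before-and-after scene and wrist pictures, where its dark gap had moved to the other end.
- **Yellow and blue:** I judged these mainly by the matching stop heights. In the last pictures the dots also appear to sit nearer the dot end, but I did not measure that.
- **Other things:** in the before-and-after top view green still looks off and nothing had visibly moved. The arm partly hid the eraser and the blue switch there, but the last wrist view showed both; I judged their places by eye only.
- **At hand-in:** the arm was clear of everything, with the tool 0.24 m up and about 0.7 N on it. No check failed, and the camera estimates agreed to within about 8 mm, most of them within 5 mm.

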